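Load a tray of stoppered vials into a low drying shelf

ROBOT

A 6-joint arm with a two-finger parallel gripper is mounted at the origin on the work surface. World frame = base frame: x ahead of the robot, y to its left, z up, the work surface at z = 0. Lengths are in m, angles in rad, forces in N, time in s.
With the tool pointing down it reaches from about 0.375 to 0.9 m from the base axis. Payload 3.1 kg.
Tool frame: the origin (TCP) lies between the finger pads; the fingertips stand robot.tip_extent ahead of it and the grasp point (between the pads) lies 3 mm ahead of it (robot.tip_extent is the distance from the TCP to the fingertips, in m); z points along the fingers, x is the direction in which the jaws open and shut, and the axes are right-handed (so a half turn about z gives the same grasp; the last joint's range is limited). The gripper opens to 87 mm and grips with 3 to 60 N. Pads are 19 mm wide; open, the fingers measure 117 mm over their backs; the gripper's body (75 mm by 190 mm) begins 51 mm behind the grasp point.
Start: joints at [-1.3, 0.527, 1.433, -0, 1.181, -0.178], TCP at [0.272, -0.563, 0.245] pointing down, gripper open.
Joint ranges: [-3.08, 3.08], [-0.75, 2.2], [0.22, 2.44], [-1.43, 4.57], [0, 2.65], [-2.85, 2.85]. Speed limits (rad/s): [2.79, 2.79, 3.14, 3.14, 3.14, 3.14].

INTERFACE

Orientations are given as a unit quaternion [x, y, z, w].
In Python, from rig import robot, cams gives the robot as it stands.
- The arm moves only by the tool carry_out, never from a script. Its argument "steps" is a list of rows, each a list of 3 entries, a list of its own where there are three numbers: the shift along the world's x, y, z in cm, then the turn about the world's z in degrees, then the closure, from 0 (fully open) to 1 (shut). In form: [[[dx, dy, dz], spin, fingers], ...]. A call has 1 to 10 rows; each row shifts and turns the pose as measured when the row begins; what a row does not reach is not made up. A row lasts 1/10 s, in which the tool goes at most 50 mm and 8.59 degrees, less where a joint would pass 70% of its speed; a pose out of reach is approached as far as the arm can. A call with a gripper value outside its range is refused whole. The fingers move at their own pace and stop on an object; "squeeze" is the grip in N (left out, the last holds). Time passes only in rows, so rows that do not move let the fingers close. It gives the time, the measured TCP pose, the force and the opening at its end, in the units of the state.
- robot.get_obs(): the state, without advancing time (a new reading comes with each control period).
- cams.camera(name): name is "side" or "top"; returns a dict with "pixels" (480x640x3 uint8, red, green, blue), "fx", "fy", "cx", "cy" (pixels), "eye" and "rotation" of the camera in the world. Camera axes: x right, y up, looking along -z (the intrinsics and any distortion apply to the point x, -y, -z); pixel columns grow to the right and rows downward; lengths in m; the calibration is good to about 2 mm. A picture is of the moment at which its call begins. There is no depth.
- robot.hand_in(): hands the job in, once; it reports no verdict.
The state is a dict: "time": time; "q": joint angles; "joint_velocities": joint speeds; "joint_torque": joint torques, N m; "position": TCP position; "tool_rot": TCP orientation; "ft_force": force on the tool from outside, world axes, zero at the start; "moment": the same for the moment, N m; "grip_width": finger opening in m.
Only numpy, scipy, OpenCV 4.12 (cv2) and the standard library are available. Lean on these libraries where they do the work, as an engineer would, in place of code of your own. Each camera call takes 0.05 s, during which the arm holds its last target. There are 200 camera calls.

TASK

Take the steel tray of loose standing vials out of its cradle by its sides, carry it level and set it down on the open ledge of the shelf unit with its handle pointing away from the roofed end, then let go. Take it again by the handle and slide it in under the roof until you feel it press lightly on the spring stop at the back, without ramming it, and leave it there with every vial still standing in the tray; leave the bottle, bowl and scoop alone.

Things in the scene. Friction and masses are not known exactly. Their poses are not given: they have to be found in the camera images.
- tray_mid (a point): centre of the body of an open steel tray, 130 long (x) x 64 wide (y) x 30 mm high, walls and floor 3 mm thick; half-way up, 15 mm above the underside. x points along the tray away from its handle, z up. A straight level handle bar sticks out of the middle of the -x end wall. Tray 0.26 to 0.42 kg, plus vials.
- tray_handle (a point): grasp point on the tray's handle: 125 mm from the tray's centre towards -x (60 mm outside the end wall), 22 mm above the tray's underside. The handle is a steel bar 85 mm long (x), 14 mm wide, 16 mm high (14 to 30 mm above the underside). Axes as the tray's.
- cradle: fixed cradle where the tray starts. Origin on the bench under the tray's centre, x as the tray's. Base 8 mm thick (tray's underside is 8 mm above the bench), 50 mm wide, narrower than the tray. Two white cheek blocks, 46 mm high above the bench, flank the handle's whole length with 3.5 mm gaps (no room for fingers); open above, so the tray lifts straight up.
- rack: fixed shelf unit. Origin on the bench; x is the direction in which the tray slides in, z up. Flat plate 130 mm wide (y), top 20 mm above the bench, x from -165 to 180 mm. Before x = -15 mm it is the open loading ledge; there the tray's handle overhangs the front edge. A roof covers it from x = 15 mm on, underside 62 mm and top 68 mm above the plate.
- mouth (a point): middle of the lane's entrance, on the plate's top below the roof's front edge (x = 15 mm, y = 0, z = 20 mm in the rack's frame, same axes). From here two guide rails 10 mm high leave a lane 72 mm wide centred on y = 0; ahead of it, over x = -12 to 15 mm, their ends flare outwards.
- backstop: spring stop under the roof. Origin: fixed reference at the rack's x = y = 0 on the plate's top, axes as the rack's; not the stop's face. Its rubber pad (50 mm wide, 4 to 26 mm above the plate) is set differently each time, unreported: free face at x = 110 to 140 mm. It yields 12 mm, from 0.4 to 5 N, then is solid. Sliding the tray takes 3 to 7 N; let go, it stays on the pad.
- vial0_mid (a point): centre of a small stoppered glass vial, a cylinder 22 mm across and 34 mm high, 18 g, standing loose in the tray; z is its axis
- vial1_mid (a point): centre of a small stoppered glass vial, a cylinder 22 mm across and 34 mm high, 18 g, standing loose in the tray; z is its axis
- vial2_mid (a point): centre of a small stoppered glass vial, a cylinder 22 mm across and 34 mm high, 18 g, standing loose in the tray; z is its axis
- vial3_mid (a point): centre of a small stoppered glass vial, a cylinder 22 mm across and 34 mm high, 18 g, standing loose in the tray; z is its axis
- vial4_mid (a point): centre of a small stoppered glass vial, a cylinder 22 mm across and 34 mm high, 18 g, standing loose in the tray; z is its axis
- bottle: bystander: amber bottle 50 mm across, 80 mm high; origin under its centre
- bowl: bystander: steel bowl 80 mm across, 40 mm high; origin under its centre
- scoop: bystander: large spoon lying on the bench, about 200 mm long along its x
There are look-alikes about, which are no part of the job. What is shaped like the cradle but pink or turquoise is not meant.

How it is judged:
By the outcome, as a careful person would: the job done as asked, in the order asked, and still so for the second after the job is handed in, with the robot touching nothing.
It also fails if it takes over 67 s, if anything falls off the work surface, if the arm or the gripper's body presses on something with over 40 N, if the wrist force passes 120 N, or if a joint passes its speed limit or range.

## Working session

There is one attempt and no reset: what is moved stays moved. The work goes in short steps, Python scripts to look and compute and a tool call to move; the robot and the scene stay as the last step left them, time stands still between calls to the robot, and variables do not carry over. Pictures are saved under pics/ and viewed, about 8 in all and at most 12, crops included, and the job is handed in when it is done.

Besides the shell and the picture viewer there is one more tool, called after ">>>" by a JSON object that holds its "op" and its "data", one argument or row to a line. carry_out: Moves the arm, as the interface text tells. Its arguments: {"type":"object","properties":{"steps":{"type":"array"},"squeeze":{"type":"number"}},"required":["steps"]}

```bash
mkdir -p pics; ls
python3 - <<'E'
from rig import robot,cams
import cv2,json
for n in("top","side"):
    c=cams.camera(n); cv2.imwrite(f"pics/{n}0.png",c["pixels"][:,:,::-1])
    print(n,{k:v for k,v in c.items() if k!="pixels"})
print(robot.get_obs(),robot.tip_extent)
E
```

```text
pics
top {'fx': 571.3527509085184, 'fy': 571.3527509085184, 'cx': 325.6279036003342, 'cy': 243.0755458971602, 'eye': array([0.3888756 , 0.06846705, 1.19873328]), 'rotation': array([-0.03102172,  0.02156519,  0.71480111, -0.6983065 ])}
side {'fx': 592.5311215886877, 'fy': 592.5311215886877, 'cx': 312.5194308033894, 'cy': 234.72272610461556, 'eye': array([-0.31417151, -0.85170761,  0.77504428]), 'rotation': array([ 0.46842731, -0.17160068, -0.29981241,  0.81316762])}
{'time': 0.1, 'q': array([-1.29952209e+00,  5.28395104e-01,  1.43375828e+00,  2.40013435e-05,
        1.18141789e+00, -1.78487901e-01]), 'joint_velocities': array([-2.55047230e-04, -7.73248510e-04, -2.81996116e-03, -6.51915186e-04,
        1.38361891e-03,  8.40166650e-05]), 'joint_torque': array([-5.95002057e-04, -4.40986705e+01, -1.77151233e+01,  6.34404039e-02,
        5.33677242e-02, -3.58709065e-05]), 'position': array([ 0.27159171, -0.56222483,  0.24366105]), 'tool_rot': array([ 8.46977482e-01, -5.31627845e-01, -7.23764256e-04, -6.74556769e-04]), 'ft_force': array([ 0.15625731, -0.42648609, -0.32350781]), 'moment': array([-0.00094922, -0.02275316, -0.00273346]), 'grip_width': 0.0870018769879218} 0.022
```

View pics/top0.png

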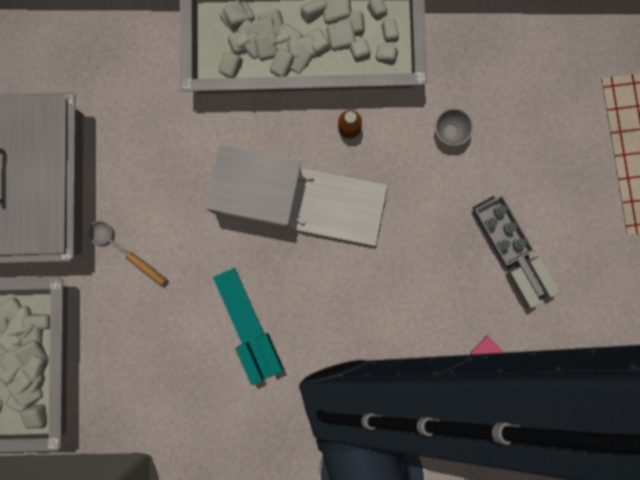

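View pics/side0.png

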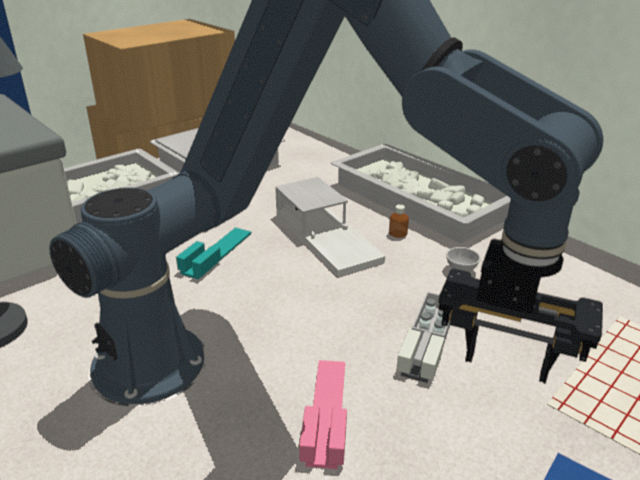

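Candidates for the cradle and tray in the top view:
- White cheeks with the steel tray and vials at (505,230), handle towards (535,285). This is the one I want.
- Turquoise look-alike at (247,325).
- Pink look-alike at (487,345), partly hidden by the arm.

The rack's open ledge is at (343,207) and its roof at (255,187). The bottle is at (349,123), the bowl at (453,128) and the scoop at (130,255).

Next is one close crop of the tray and the rack.

```bash
cat > h.py <<'E'
import numpy as np
from scipy.spatial.transform import Rotation as R
def pt(c,u,v,z):
    d=R.from_quat(c["rotation"]).apply([(u-c["cx"])/c["fx"],-(v-c["cy"])/c["fy"],-1.])
    return c["eye"]+d*(z-c["eye"][2])/d[2]
E
python3 - <<'E'
import cv2,numpy as np
im=cv2.imread("pics/top0.png")
a=cv2.resize(im[185:315,460:570],None,fx=4.5,fy=4.5,interpolation=cv2.INTER_CUBIC)[:585,:400+95]
b=cv2.resize(im[135:260,200:400],None,fx=4,fy=4,interpolation=cv2.INTER_CUBIC)
cv2.imwrite("pics/tray1.png",a); cv2.imwrite("pics/rack1.png",b)
E
```

```text
(no output)
```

View pics/tray1.png

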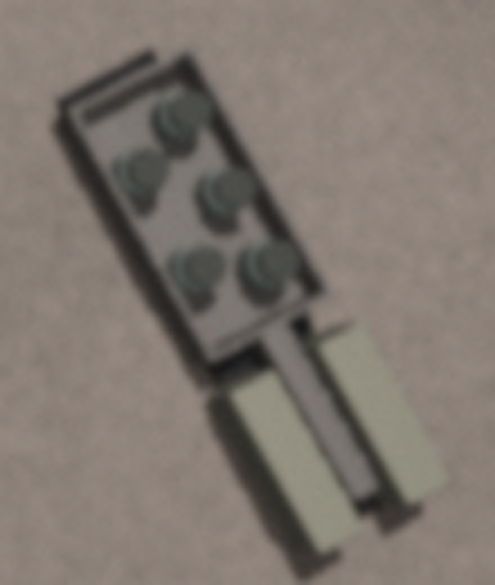

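View pics/rack1.png

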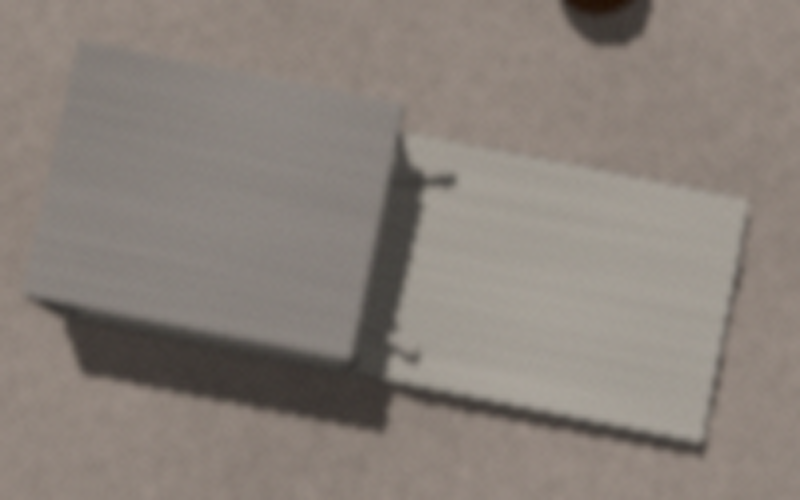

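The crop confirms the choice: steel tray with 5 standing vials between the white cheeks. Its rim corners in the crop are at (65,105), (187,58), (322,292) and (210,362), and the handle runs from (285,338) to (362,497). In the rack crop the ledge's front corners are (746,198) and (703,444), and the roof's front edge runs from (398,103) to (352,362).

Run:
```python
from h import *
from rig import robot,cams
c=cams.camera("top")
T=lambda u,v,z:pt(c,460+u/4.5-.4,185+v/4.5-.4,z)[:2]
K=lambda u,v,z:pt(c,200+u/4-.4,135+v/4-.4,z)[:2]
np.set_printoptions(precision=4,suppress=True)
ang=lambda d:np.degrees(np.arctan2(d[1],d[0]))
a,b,d,e=[T(*p,.038) for p in((65,105),(187,58),(322,292),(210,362))]
m=(a+b+d+e)/4
print("tray",m,[np.linalg.norm(x) for x in(a-b,b-d,d-e,e-a)],ang(a-e),ang(b-d))
h0,h1=T(285,338,.038),T(362,497,.038); print("handle",h0,h1,ang(h0-h1),ang(m-h1),np.linalg.norm(m-h1))
f,g=K(746,198,.02),K(703,444,.02)
f2,g2=K(405,133,.02),K(390,378,.02)
print("ledge front mid",(f+g)/2,np.linalg.norm(f-g),ang(f-g),ang(f2-f),ang(g2-g))
r=[K(*p,.088) for p in((398,103),(352,362),(30,298),(80,42))]
print("roof front",(r[0]+r[1])/2,np.linalg.norm(r[0]-r[1]),ang(r[0]-r[1]),ang(r[3]-r[0]),ang(r[2]-r[1]))
mid=(f+g)/2; x=(r[0]+r[1])/2-mid; print("front->roof",np.linalg.norm(x),ang(x))
o=robot.get_obs(); M=R.from_quat(o["tool_rot"]).as_matrix(); print(ang(M[:2,0]),o["position"])
```

```text
tray [ 0.4938 -0.2781] [np.float64(0.0595002144016546), np.float64(0.12119191498226223), np.float64(0.05986415012880113), np.float64(0.13228127899360362)] 26.986109925570563 27.332677740441884
handle [ 0.4323 -0.3153] [ 0.3604 -0.3461] 23.208006538096484 26.999585755990363 0.14977518263209283
ledge front mid [ 0.5331 -0.0324] 0.13039604547260283 -11.547461175283328 77.61808113649506 76.67390020664757
roof front [0.5727 0.1435] 0.1302003086166288 -11.066195478547623 77.53054702191665 77.33454444012028
front->roof 0.18025571890068098 77.29699304610385
-64.22862517938526 [ 0.2716 -0.5623  0.2438]
```

>>> {"op": "carry_out", "data": {
  "steps": [
    [[2.5,3.2,0],1.2,0],
    [[2.5,3.2,0],0,0],
    [[2.5,3.2,0],0,0],
    [[2.5,3.2,-1],0,0],
    [[2.5,3.2,-1],0,0],
    [[2.5,3.2,-2],0,0],
    [[2.5,3.2,-2],0,0],
    [[2.5,3.2,-2],0,0],
    [[2.2,2.8,-2],0,0],
    [[0,0,0],0,0]
  ],
  "squeeze": 20
}}

```text
time: 1.15
position: [0.4979, -0.2693, 0.1391]
tool_rot: [0.851, -0.525, 0.0, 0.001]
ft_force: [-0.6, -0.2, -0.1]
grip_width: 0.0874
```

>>> {"op": "carry_out", "data": {
  "steps": [
    [[-0.4,-0.9,-2],0,0],
    [[0,0,-2],0,0],
    [[0,0,-2],0,0],
    [[0,0,0],0,0]
  ]
}}

```text
time: 1.55
position: [0.4947, -0.2788, 0.0778]
tool_rot: [0.852, -0.523, 0.001, 0.002]
ft_force: [-0.8, -0.2, 0.5]
grip_width: 0.0874
```

Run:
```python
from rig import robot,cams
from h import *
import cv2
o=robot.get_obs();M=R.from_quat(o["tool_rot"]).as_matrix();print(o["position"],np.degrees(np.arctan2(M[1,0],M[0,0])),M[:,2],o["ft_force"])
s=cams.camera("side")["pixels"][:,:,::-1];t=cams.camera("top")["pixels"][:,:,::-1]
f=lambda a:cv2.resize(a,(400,450),interpolation=cv2.INTER_CUBIC)
cv2.imwrite("pics/g1.png",np.hstack([f(s[220:400,360:520]),f(t[165:345,430:590])]))
```

```text
[ 0.49469847 -0.27884113  0.0777839 ] -63.09839696848001 [ 3.26381589e-04 -4.06425250e-03 -9.99991688e-01] [-0.84814165 -0.22046675  0.53305181]
```

View pics/g1.png

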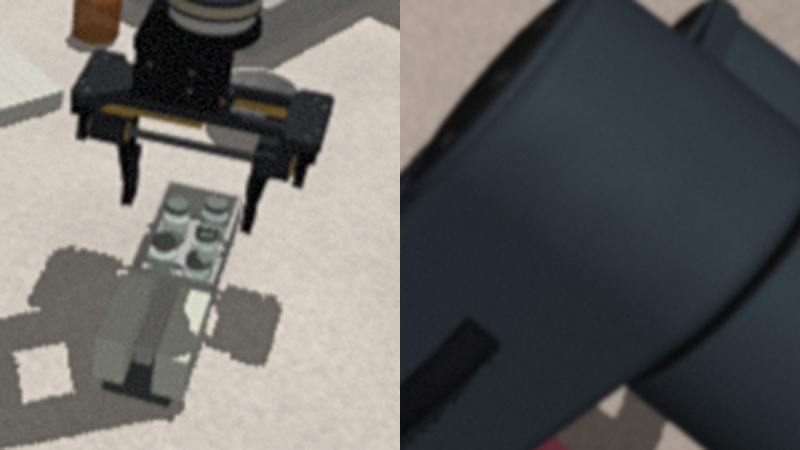

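The side crop shows both fingers either side of the tray body, tips at (127,205) and (250,232). All five vials are standing. Descend and close gently.

>>> {"op": "carry_out", "data": {
  "steps": [
    [[0,-0.05,-1.5],0,0],
    [[0,0,-1.5],0,0],
    [[0,0,-0.8],0,0],
    [[0,0,-0.5],0,0],
    [[0,0,0],0,0.1],
    [[0,0,0],0,0.18],
    [[0,0,0],0,0.22]
  ],
  "squeeze": 15
}}

```text
time: 2.35
position: [0.4985, -0.2839, 0.0387]
tool_rot: [0.852, -0.524, 0.008, 0.003]
ft_force: [-0.7, 1.8, -0.2]
grip_width: 0.0716
```

>>> {"op": "carry_out", "data": {
  "steps": [
    [[0,0,0],0,0.24],
    [[0,0,0],0,0.26],
    [[0,0,0],0,0.3]
  ],
  "squeeze": 15
}}

```text
time: 2.65
position: [0.4975, -0.2824, 0.0389]
tool_rot: [0.852, -0.524, 0.007, 0.002]
ft_force: [0.2, 1.0, -1.6]
grip_width: 0.0639
```

```bash
cat > look.py <<'E'
import sys
from rig import robot,cams
from h import *
import cv2
o=robot.get_obs();M=R.from_quat(o["tool_rot"]).as_matrix();print(o["time"],o["position"],"jaw",np.degrees(np.arctan2(M[1,0],M[0,0])),M[:,2].round(4),o["ft_force"].round(2),o["moment"].round(2),o["grip_width"])
if len(sys.argv)>1:
    n,cam,u0,v0,u1,v1,s=sys.argv[1],sys.argv[2],*map(int,sys.argv[3:])
    p=cams.camera(cam)["pixels"][v0:v1,u0:u1,::-1]
    cv2.imwrite(f"pics/{n}.png",cv2.resize(p,None,fx=s,fy=s,interpolation=cv2.INTER_CUBIC))
E
python3 look.py g2 side 360 220 520 400 3
```

```text
2.65 [ 0.49749684 -0.28235067  0.03885353] jaw -63.18151144771117 [ 0.0095 -0.0112 -0.9999] [ 0.24  0.99 -1.59] [0.06 0.09 0.01] 0.06388549171972366
```

View pics/g2.png

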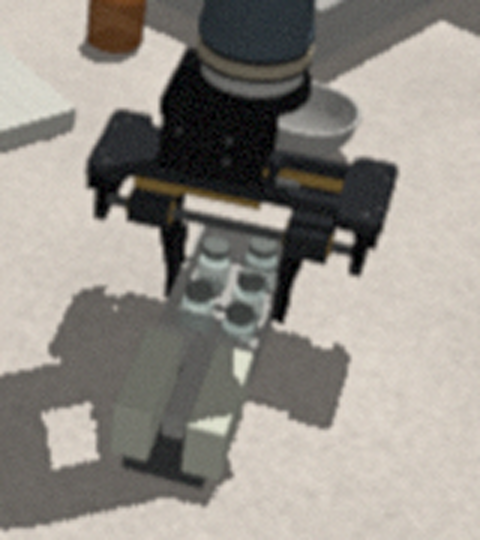

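Gripped at 63.9 mm with all five vials standing. Raise the grip force and lift with a gentle ramp.

>>> {"op": "carry_out", "data": {
  "steps": [
    [[0,0,0],0,0.35],
    [[0,0,0],0,0.35],
    [[0,0,0.3],0,0.35],
    [[0,0,0.5],0,0.35],
    [[0,0,0.7],0,0.35],
    [[0,0,0.8],0,0.35],
    [[0,0,0.8],0,0.35],
    [[0,0,0.8],0,0.35]
  ],
  "squeeze": 35
}}

```text
time: 3.5
position: [0.4973, -0.2828, 0.0797]
tool_rot: [0.852, -0.524, 0.007, 0.002]
ft_force: [-0.5, 0.3, -4.1]
grip_width: 0.0638
```

```bash
python3 look.py
```

```text
3.5 [ 0.4972866  -0.28279825  0.07967314] jaw -63.183902579745244 [ 0.0089 -0.0113 -0.9999] [-0.51  0.26 -4.11] [ 0.07 -0.04 -0.01] 0.06384526452165479
```

>>> {"op": "carry_out", "data": {
  "steps": [
    [[0,0.3,0.7],0.5,0.35],
    [[0.1,0.6,0.6],1,0.35],
    [[0.2,1.0,0.5],2,0.35],
    [[0.2,1.3,0.4],2.5,0.35],
    [[0.3,1.6,0.2],2.5,0.35],
    [[0.3,1.7,0],2.5,0.35],
    [[0.3,1.7,0],2.5,0.35],
    [[0.3,1.7,0],2.5,0.35],
    [[0.3,1.7,0],2.5,0.35],
    [[0.3,1.7,0],2.5,0.35]
  ]
}}

```text
time: 4.5
position: [0.5207, -0.1372, 0.1077]
tool_rot: [0.939, -0.345, 0.007, 0.0]
ft_force: [1.0, -0.8, -3.0]
grip_width: 0.0638
```

```bash
python3 look.py
```

```text
4.5 [ 0.52066029 -0.13718546  0.10771225] jaw -40.35474738251951 [ 0.0132 -0.0052 -0.9999] [ 0.98 -0.75 -3.  ] [ 0.08 -0.04  0.07] 0.0638265651855307
```

>>> {"op": "carry_out", "data": {
  "steps": [
    [[0.3,1.8,0],2.8,0.35],
    [[0.3,1.8,0],2.8,0.35],
    [[0.3,1.8,0],2.8,0.35],
    [[0.3,1.8,0],2.8,0.35],
    [[0.3,1.8,0],2.8,0.35],
    [[0.3,1.7,0],2.8,0.35],
    [[0.3,1.6,0],2.6,0.35],
    [[0.2,1.2,0],2,0.35],
    [[0.1,0.8,0],1.5,0.35],
    [[0,0.4,0],0.7,0.35]
  ]
}}

```text
time: 5.5
position: [0.5389, 0.0328, 0.1061]
tool_rot: [0.993, -0.121, 0.001, -0.002]
ft_force: [0.0, -0.2, -3.7]
grip_width: 0.064
```

```bash
python3 look.py
```

```text
5.5 [0.53891055 0.03278815 0.1061435 ] jaw -13.903857120288288 [ 0.0027  0.0043 -1.    ] [ 0.03 -0.22 -3.73] [ 0.07 -0.03  0.01] 0.06395117100751388
```

>>> {"op": "carry_out", "data": {
  "steps": [
    [[0.3,0.2,-0.3],0.4,0.35],
    [[0.4,0.2,-0.7],0.6,0.35],
    [[0.3,0.2,-0.8],0.3,0.35],
    [[0.1,0,-0.8],0,0.35],
    [[0,0,-0.6],0,0.35],
    [[0,0,-0.4],0,0.35],
    [[0,0,-0.2],0,0.35],
    [[0,0,0],0,0.35]
  ]
}}

```text
time: 6.3
position: [0.5504, 0.0374, 0.0633]
tool_rot: [0.994, -0.11, -0.0, -0.002]
ft_force: [0.2, -0.4, -4.2]
grip_width: 0.0639
```

```bash
python3 look.py p1 side 250 150 510 345 3
```

```text
6.3 [0.55038024 0.03736043 0.06334518] jaw -12.621461701647757 [ 2.e-04  4.e-03 -1.e+00] [ 0.24 -0.44 -4.24] [ 0.07 -0.08  0.03] 0.0639130288231681
```

View pics/p1.png

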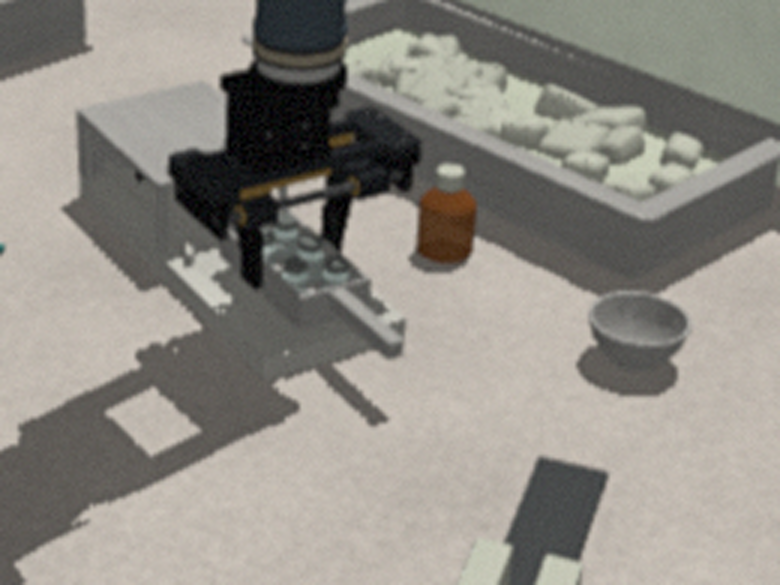

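The tray is over the ledge with its handle overhanging the front at crop (400,345). Five vials are standing. Set it down slowly.

>>> {"op": "carry_out", "data": {
  "steps": [
    [[0,0,-0.3],0,0.35],
    [[0,0,-0.3],0,0.35],
    [[0,0,-0.2],0,0.35],
    [[0,0,-0.1],0,0.35],
    [[0,0,0],0,0.35]
  ]
}}

```text
time: 6.85
position: [0.551, 0.0373, 0.0547]
tool_rot: [0.994, -0.11, 0.001, -0.002]
ft_force: [0.0, 0.1, -3.3]
grip_width: 0.0637
```

>>> {"op": "carry_out", "data": {
  "steps": [
    [[0,0,-0.2],0,0.35],
    [[0,0,-0.15],0,0.35],
    [[0,0,-0.1],0,0.35]
  ]
}}

```text
time: 7.15
position: [0.5513, 0.0373, 0.0511]
tool_rot: [0.994, -0.11, 0.001, -0.002]
ft_force: [-3.5, -0.1, 11.7]
grip_width: 0.0636
```

Touched down. Relax slightly and release.

>>> {"op": "carry_out", "data": {
  "steps": [
    [[0,0,0.05],0,0.35],
    [[0,0,0],0,0.25],
    [[0,0,0],0,0.2],
    [[0,0,0],0,0.12],
    [[0,0,0],0,0],
    [[0,0,0],0,0]
  ],
  "squeeze": 10
}}

```text
time: 7.75
position: [0.5531, 0.037, 0.0531]
tool_rot: [0.994, -0.11, 0.004, -0.002]
ft_force: [-0.4, 0.3, 0.2]
grip_width: 0.0834
```

```bash
python3 look.py
```

```text
7.75 [0.5531295  0.03703774 0.05305823] jaw -12.589440565605548 [ 0.0079  0.0026 -1.    ] [-0.43  0.25  0.2 ] [-0.03 -0.09  0.01] 0.08343407708834369
```

>>> {"op": "carry_out", "data": {
  "steps": [
    [[-0.1,0,1],0,0],
    [[0,0,2],0,0],
    [[0,0,3],0,0],
    [[0,0,4],0,0],
    [[0,-2,4],0,0],
    [[0,-4,2],0,0],
    [[0,-4.5,0],0,0],
    [[0,-4.5,0],0,0],
    [[0,-4.5,0],0,0],
    [[0,-4.5,0],0,0]
  ]
}}

```text
time: 8.75
position: [0.5491, -0.2045, 0.2273]
tool_rot: [0.995, -0.104, 0.006, -0.001]
ft_force: [1.1, -0.2, 0.2]
grip_width: 0.0873
```

>>> {"op": "carry_out", "data": {
  "steps": [
    [[-2,-4.5,0],0,0],
    [[-2,-4.5,0],0,0],
    [[-2,-4,0],0,0],
    [[-2,-2,0],0,0]
  ]
}}

```text
time: 9.15
position: [0.4687, -0.3628, 0.2309]
tool_rot: [0.994, -0.104, 0.01, 0.002]
ft_force: [-1.1, -0.3, 0.1]
grip_width: 0.087
```

```bash
python3 look.py t2 top 250 130 450 280 4
```

```text
9.15 [ 0.46867492 -0.36277106  0.23094819] jaw -11.972827461987425 [ 0.0198 -0.0068 -0.9998] [-1.08 -0.3   0.09] [-0.01 -0.07  0.04] 0.08703075382075862
```

View pics/t2.png

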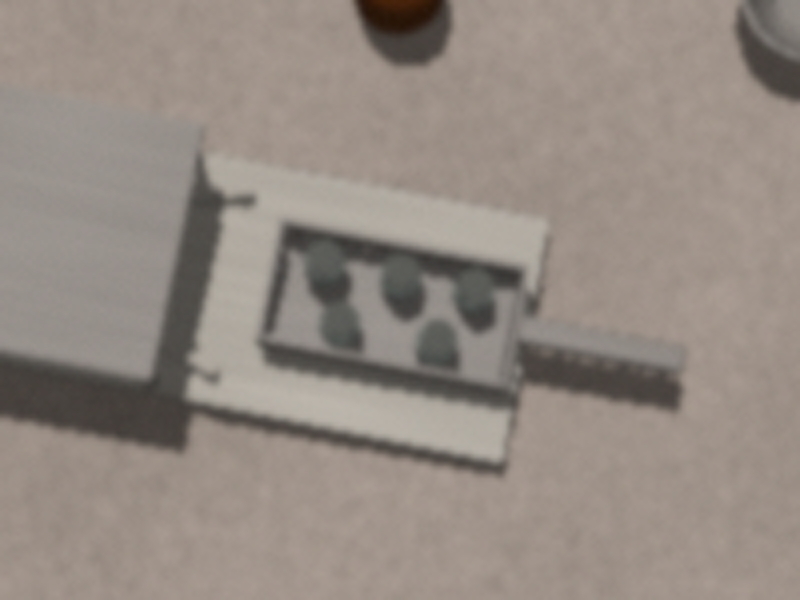

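Run:
```python
from h import *
from rig import cams
c=cams.camera("top"); np.set_printoptions(precision=4,suppress=True)
K=lambda u,v,z:pt(c,250+u/4-.4,130+v/4-.4,z)[:2]
ang=lambda d:np.degrees(np.arctan2(d[1],d[0]))
f,g=K(547,220,.02),K(503,468,.02); f2,g2=K(207,155,.02),K(190,400,.02)
fl=(K(252,200,.03)+K(213,377,.03))/2; rf=(K(202,127,.088)+K(156,382,.088))/2
mid=(f+g)/2; yaw=np.mean([ang(f2-f),ang(g2-g),ang(rf-mid)]); print("rack front",mid,ang(f2-f),ang(g2-g),ang(rf-mid),ang(fl-mid),yaw)
ex=np.array([np.cos(np.radians(yaw)),np.sin(np.radians(yaw))]); ey=np.array([-ex[1],ex[0]])
L=lambda p:((p-mid)@ex-.165,(p-mid)@ey)
cs=[K(*p,.05) for p in((285,224),(524,270),(514,388),(264,346))]
m=sum(cs)/4; print("tray",m,L(m),ang(cs[0]-cs[1]),ang(cs[3]-cs[2]))
h0,h1=K(530,331,.05),K(682,357,.05); print("handle",h0,h1,ang(h0-h1),ang(m-h1),np.linalg.norm(m-h1),L(h0),L(h1))
print("grasp",m-.125*(m-h1)/np.linalg.norm(m-h1), L(rf),L(fl))
```

```text
rack front [ 0.5315 -0.0326] 77.58795330035348 76.32483061680902 77.01268460791977 78.31196590220681 76.97515617502742
tray [0.5482 0.0344] (np.float64(-0.09601529869661271), np.float64(-0.0011157073069317546)) 77.5538855798981 79.0059072468725
handle [ 0.5342 -0.0327] [ 0.5191 -0.1089] 78.79492658377376 78.53354686292688 0.14613189838226875 (np.float64(-0.16449359576261333), np.float64(-0.0026243985721298847)) (np.float64(-0.24209314708108473), np.float64(-0.005089865855472033))
grasp [ 0.5233 -0.0881] (np.float64(0.013681886419374428), np.float64(0.00011703570838030025)) (np.float64(-0.011186250621053745), np.float64(0.0035893923996518865))
```

The top crop shows the tray on the ledge with five vials standing. Its rim corners are at (285,224), (524,270), (514,388) and (264,346), and the handle at (530,331)–(682,357) overhangs the front. It sits about 1 mm off the lane centre and about 1° off yaw. Next is the handle.

>>> {"op": "carry_out", "data": {
  "steps": [
    [[0.6,3,-0.5],0,0],
    [[0.7,3.5,-1],0,0],
    [[0.7,3.5,-1.5],0,0],
    [[0.7,3.5,-1.5],0,0],
    [[0.7,3.5,-1.5],0,0],
    [[0.7,3.5,-1.5],0,0],
    [[0.6,3,-1.5],0,0],
    [[0.4,2,-1],0,0],
    [[0,0.5,-0.5],0,0],
    [[0,0,0],0,0]
  ]
}}

```text
time: 10.25
position: [0.5188, -0.0878, 0.1288]
tool_rot: [0.994, -0.106, 0.013, 0.003]
ft_force: [0.1, -0.1, -1.4]
grip_width: 0.087
```

```bash
python3 look.py
```

```text
10.25 [ 0.51879553 -0.08781648  0.12883611] jaw -12.18212861062158 [ 0.0254 -0.0089 -0.9996] [ 0.15 -0.07 -1.39] [-0.05 -0.03  0.01] 0.08701145978721944
```

>>> {"op": "carry_out", "data": {
  "steps": [
    [[0.5,0.2,-1.5],0,0],
    [[0.1,0,-2],0,0],
    [[0,0,-2],0,0],
    [[0,0,-1.5],0,0],
    [[0,0,-0.5],0,0],
    [[0,0,0],0,0]
  ]
}}

```text
time: 10.85
position: [0.5292, -0.092, 0.0567]
tool_rot: [0.994, -0.108, 0.019, 0.005]
ft_force: [-0.4, -0.2, -0.1]
grip_width: 0.0869
```

```bash
python3 look.py h1 side 290 200 430 320 4
```

```text
10.85 [ 0.52921473 -0.09200633  0.05672676] jaw -12.400093282469612 [ 0.0369 -0.0146 -0.9992] [-0.35 -0.21 -0.1 ] [-0.04 -0.02 -0.02] 0.08692273536987104
```

View pics/h1.png

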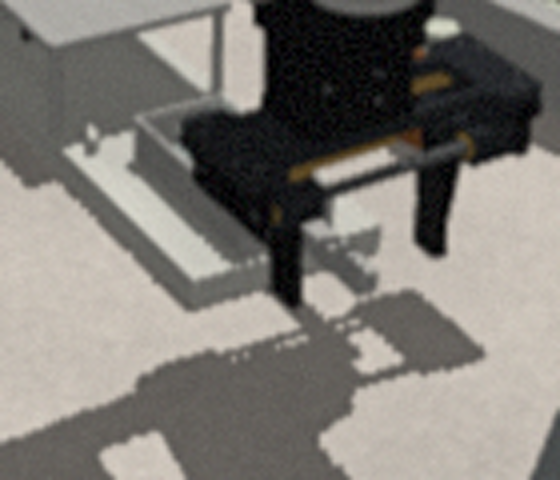

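Both fingers straddle the handle with clearance. The tool has tilted about 2°, so I'll check whether that comes back on a still row or an upward move.

>>> {"op": "carry_out", "data": {
  "steps": [
    [[0,0,0],0,0],
    [[0,0,0],0,0],
    [[0,0,0],0,0]
  ]
}}

```text
time: 11.2
position: [0.5309, -0.0933, 0.0595]
tool_rot: [0.994, -0.108, 0.022, 0.006]
ft_force: [-0.3, 0.3, 0.3]
grip_width: 0.087
```

```bash
python3 look.py
```

```text
11.2 [ 0.53086212 -0.09332684  0.05950268] jaw -12.444861903741403 [ 0.0418 -0.0167 -0.999 ] [-0.28  0.29  0.25] [ 0.   -0.09 -0.  ] 0.08701573636344939
```

>>> {"op": "carry_out", "data": {
  "steps": [
    [[0,0,2],0,0],
    [[-0.3,0,2],0,0],
    [[-0.3,0,2],0,0],
    [[0,0,0],0,0]
  ]
}}

```text
time: 11.6
position: [0.5248, -0.0932, 0.1224]
tool_rot: [0.994, -0.108, 0.022, 0.006]
ft_force: [0.5, 0.3, -0.8]
grip_width: 0.0869
```

```bash
python3 look.py
```

```text
11.6 [ 0.52484935 -0.09315497  0.12236582] jaw -12.412302210518813 [ 0.0429 -0.0171 -0.9989] [ 0.46  0.3  -0.77] [-0.04 -0.08 -0.07] 0.08688836298792771
```

>>> {"op": "carry_out", "data": {
  "steps": [
    [[-0.1,0.4,-2.2],0,0],
    [[-0.1,0.3,-2.2],0,0.2],
    [[-0.1,0.2,-2.2],0,0.4],
    [[-0.1,0.1,-1.2],0,0.5],
    [[-0.05,0.1,-0.3],0,0.6]
  ],
  "squeeze": 8
}}

```text
time: 12.1
position: [0.5222, -0.0822, 0.0398]
tool_rot: [0.994, -0.108, 0.026, 0.007]
ft_force: [0.1, -0.1, 0.9]
grip_width: 0.062
```

>>> {"op": "carry_out", "data": {
  "steps": [
    [[0,-0.1,0.5],0,0.7],
    [[0,-0.1,0.1],0,0.8],
    [[-0.05,0,-0.1],0,0.9],
    [[-0.05,0,-0.1],0,0.9],
    [[-0.05,0,-0.1],0,0.9],
    [[-0.05,0,-0.1],0,0.9]
  ],
  "squeeze": 8
}}

```text
time: 12.7
position: [0.5217, -0.085, 0.0437]
tool_rot: [0.994, -0.108, 0.028, 0.008]
ft_force: [0.5, 0.2, 2.1]
grip_width: 0.0154
```

```bash
python3 look.py
```

```text
12.7 [ 0.52165341 -0.08495954  0.04365471] jaw -12.382316931446258 [ 0.0542 -0.0216 -0.9983] [0.46 0.22 2.07] [ 0.   -0.18  0.03] 0.015392371763738295
```

>>> {"op": "carry_out", "data": {
  "steps": [
    [[0,0,0.25],0,0.95],
    [[0,0,0.1],0,0.95],
    [[0,0,0],0,0.95],
    [[0,0,0],0,0.95],
    [[0,0,0],0,0.95]
  ],
  "squeeze": 10
}}

```text
time: 13.2
position: [0.5211, -0.0847, 0.047]
tool_rot: [0.994, -0.108, 0.027, 0.007]
ft_force: [-0.2, -0.5, -1.6]
grip_width: 0.014
```

```bash
python3 look.py
```

```text
13.2 [ 0.5211325  -0.0846751   0.04695379] jaw -12.432927777474633 [ 0.053  -0.0208 -0.9984] [-0.15 -0.47 -1.6 ] [-0.04 -0.07 -0.07] 0.013993720081509651
```

Handle gripped at 14.0 mm. Firm up and begin sliding slowly along the rack axis.

>>> {"op": "carry_out", "data": {
  "steps": [
    [[0,0,0],0,0.95],
    [[0,0,0],0,0.95],
    [[0.05,0.2,0],0,0.95],
    [[0.07,0.3,0],0,0.95],
    [[0.09,0.4,0],0,0.95],
    [[0.09,0.4,0],0,0.95],
    [[0.07,0.3,0],0,0.95]
  ],
  "squeeze": 22
}}

```text
time: 13.9
position: [0.5246, -0.0681, 0.0466]
tool_rot: [0.994, -0.108, 0.027, 0.008]
ft_force: [0.4, -0.8, -2.6]
grip_width: 0.0135
```

Run:
```python
from rig import robot,cams
from h import *
import cv2
o=robot.get_obs();M=R.from_quat(o["tool_rot"]).as_matrix();print(o["position"],np.degrees(np.arctan2(M[1,0],M[0,0])),M[:,2],o["ft_force"],o["moment"],o["grip_width"])
s=cams.camera("side")["pixels"][:,:,::-1];t=cams.camera("top")["pixels"][:,:,::-1]
cv2.imwrite("pics/s3.png",np.hstack([cv2.resize(s[170:320,270:400],(390,450),interpolation=cv2.INTER_CUBIC),cv2.resize(t[140:290,270:400],(390,450),interpolation=cv2.INTER_CUBIC)]))
```

```text
[ 0.5245504  -0.06813149  0.04655338] -12.373140435739831 [ 0.05149813 -0.02144116 -0.9984429 ] [ 0.3915326  -0.84018564 -2.55854839] [-0.31659221  0.05616766 -0.02902477] 0.013531072439089402
```

View pics/s3.png

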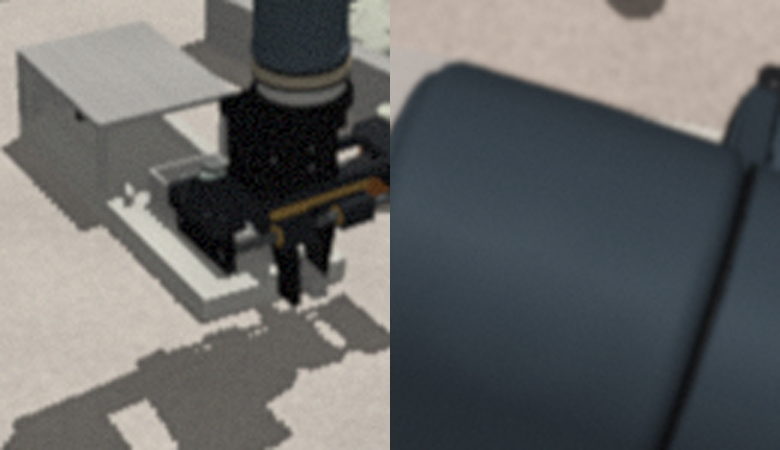

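The side view shows the tray flat on the ledge, parallel to the lane, with the flares clear at crop (128,195). In the top view the arm hides everything. Continue, watching forces.

>>> {"op": "carry_out", "data": {
  "steps": [
    [[0.06,0.2,0],0,0.95],
    [[0.08,0.35,-0.02],0,0.95],
    [[0.11,0.45,-0.02],0,0.95],
    [[0.11,0.45,-0.02],0,0.95],
    [[0.11,0.45,-0.02],0,0.95],
    [[0.11,0.45,-0.02],0,0.95],
    [[0.11,0.45,0],0,0.95],
    [[0.11,0.45,0],0,0.95]
  ]
}}

```text
time: 14.8
position: [0.5329, -0.033, 0.0454]
tool_rot: [0.994, -0.108, 0.026, 0.008]
ft_force: [-0.4, -0.5, -2.0]
grip_width: 0.014
```

```bash
python3 look.py
```

```text
14.8 [ 0.53288481 -0.03296128  0.04543649] jaw -12.355295824239596 [ 0.0508 -0.0213 -0.9985] [-0.4  -0.45 -2.04] [-0.23  0.08  0.05] 0.014027210190230089
```

>>> {"op": "carry_out", "data": {
  "steps": [
    [[0.11,0.45,0.02],0,0.95],
    [[0.11,0.45,0.02],0,0.95],
    [[0.11,0.45,0.02],0,0.95],
    [[0.11,0.45,0],0,0.95],
    [[0.11,0.45,0],0,0.95],
    [[0.11,0.45,0],0,0.95]
  ]
}}

```text
time: 15.4
position: [0.5398, -0.0033, 0.046]
tool_rot: [0.994, -0.108, 0.026, 0.008]
ft_force: [-0.5, -2.1, -1.8]
grip_width: 0.0138
```

```bash
python3 look.py
```

```text
15.4 [ 0.53980856 -0.00327709  0.04602395] jaw -12.336353837927277 [ 0.0503 -0.0212 -0.9985] [-0.54 -2.13 -1.77] [-0.19  0.05 -0.02] 0.013811309866534482
```

>>> {"op": "carry_out", "data": {
  "steps": [
    [[0.1,0.45,0],0,0.95],
    [[0.1,0.45,0],0,0.95],
    [[0.1,0.45,0],0,0.95],
    [[0.1,0.45,0],0,0.95],
    [[0.1,0.45,0],0,0.95],
    [[0.1,0.4,0],0,0.95],
    [[0.07,0.3,0],0,0.95],
    [[0.05,0.2,0],0,0.95]
  ]
}}

```text
time: 16.2
position: [0.5474, 0.0315, 0.0459]
tool_rot: [0.994, -0.107, 0.026, 0.008]
ft_force: [-0.2, -0.8, -2.5]
grip_width: 0.0134
```

```bash
python3 look.py
```

```text
16.2 [0.54741932 0.0315342  0.04591332] jaw -12.307923058777648 [ 0.0497 -0.021  -0.9985] [-0.23 -0.81 -2.53] [-0.24  0.01  0.09] 0.013393632633431006
```

Front is at about x=91 mm in the rack. Go slowly now.

>>> {"op": "carry_out", "data": {
  "steps": [
    [[0.04,0.2,0],0,0.95],
    [[0.05,0.2,0],0,0.95],
    [[0.04,0.2,0],0,0.95],
    [[0.05,0.2,0],0,0.95],
    [[0.04,0.2,0],0,0.95]
  ]
}}

```text
time: 16.7
position: [0.5497, 0.0421, 0.0459]
tool_rot: [0.994, -0.108, 0.026, 0.008]
ft_force: [0.2, -1.7, -2.2]
grip_width: 0.0136
```

>>> {"op": "carry_out", "data": {
  "steps": [
    [[0.04,0.2,0],0,0.95],
    [[0.05,0.2,0],0,0.95],
    [[0.04,0.2,0],0,0.95]
  ]
}}

```text
time: 17.0
position: [0.551, 0.0486, 0.0459]
tool_rot: [0.994, -0.108, 0.026, 0.008]
ft_force: [0.2, -0.6, -1.7]
grip_width: 0.0136
```

>>> {"op": "carry_out", "data": {
  "steps": [
    [[0.05,0.2,0],0,0.95],
    [[0.04,0.2,0],0,0.95]
  ]
}}

```text
time: 17.2
position: [0.552, 0.0529, 0.0459]
tool_rot: [0.994, -0.108, 0.026, 0.008]
ft_force: [0.4, -1.4, -1.7]
grip_width: 0.014
```

>>> {"op": "carry_out", "data": {
  "steps": [
    [[0.04,0.2,0],0,0.95],
    [[0.05,0.2,0],0,0.95]
  ]
}}

```text
time: 17.4
position: [0.5529, 0.0573, 0.0458]
tool_rot: [0.994, -0.108, 0.026, 0.008]
ft_force: [0.1, -0.8, -2.0]
grip_width: 0.0138
```

>>> {"op": "carry_out", "data": {
  "steps": [
    [[0.04,0.2,0],0,0.95]
  ]
}}

```text
time: 17.5
position: [0.5534, 0.0595, 0.0459]
tool_rot: [0.994, -0.108, 0.026, 0.008]
ft_force: [-0.4, -1.2, -1.2]
grip_width: 0.0141
```

>>> {"op": "carry_out", "data": {
  "steps": [
    [[0.04,0.2,0],0,0.95]
  ]
}}

```text
time: 17.6
position: [0.5538, 0.0617, 0.0458]
tool_rot: [0.994, -0.108, 0.026, 0.008]
ft_force: [-0.7, -2.2, -2.9]
grip_width: 0.0139
```

>>> {"op": "carry_out", "data": {
  "steps": [
    [[0.04,0.2,0],0,0.95]
  ]
}}

```text
time: 17.7
position: [0.5542, 0.0638, 0.0458]
tool_rot: [0.994, -0.108, 0.026, 0.008]
ft_force: [0.5, -0.6, -1.5]
grip_width: 0.0139
```

>>> {"op": "carry_out", "data": {
  "steps": [
    [[0.04,0.2,0],0,0.95]
  ]
}}

```text
time: 17.8
position: [0.5546, 0.066, 0.0458]
tool_rot: [0.994, -0.108, 0.026, 0.008]
ft_force: [0.5, -1.3, -1.9]
grip_width: 0.0138
```

>>> {"op": "carry_out", "data": {
  "steps": [
    [[0.04,0.2,0],0,0.95]
  ]
}}

```text
time: 17.9
position: [0.5551, 0.0682, 0.0458]
tool_rot: [0.994, -0.108, 0.026, 0.008]
ft_force: [0.4, -1.4, -2.5]
grip_width: 0.0136
```

>>> {"op": "carry_out", "data": {
  "steps": [
    [[0.04,0.18,0],0,0.95]
  ]
}}

```text
time: 18.0
position: [0.5554, 0.0702, 0.0458]
tool_rot: [0.994, -0.108, 0.025, 0.008]
ft_force: [0.5, -0.7, -1.9]
grip_width: 0.0138
```

>>> {"op": "carry_out", "data": {
  "steps": [
    [[0.04,0.18,0],0,0.95]
  ]
}}

```text
time: 18.1
position: [0.5559, 0.0722, 0.0458]
tool_rot: [0.994, -0.108, 0.025, 0.008]
ft_force: [-0.8, -0.1, -1.6]
grip_width: 0.0136
```

>>> {"op": "carry_out", "data": {
  "steps": [
    [[0.04,0.18,0],0,0.95]
  ]
}}

```text
time: 18.2
position: [0.5563, 0.0741, 0.0458]
tool_rot: [0.994, -0.108, 0.025, 0.008]
ft_force: [0.9, -1.0, -3.1]
grip_width: 0.0134
```

>>> {"op": "carry_out", "data": {
  "steps": [
    [[0.04,0.18,0],0,0.95]
  ]
}}

```text
time: 18.3
position: [0.5567, 0.0761, 0.0458]
tool_rot: [0.994, -0.108, 0.025, 0.008]
ft_force: [-0.0, -0.9, -2.9]
grip_width: 0.0137
```

>>> {"op": "carry_out", "data": {
  "steps": [
    [[0.04,0.18,0],0,0.95]
  ]
}}

```text
time: 18.4
position: [0.5571, 0.078, 0.0458]
tool_rot: [0.994, -0.108, 0.025, 0.008]
ft_force: [-0.6, -1.7, -1.3]
grip_width: 0.0137
```

>>> {"op": "carry_out", "data": {
  "steps": [
    [[0.04,0.18,0],0,0.95]
  ]
}}

```text
time: 18.5
position: [0.5575, 0.0797, 0.0458]
tool_rot: [0.994, -0.107, 0.025, 0.008]
ft_force: [-0.2, -2.7, -2.1]
grip_width: 0.0138
```

>>> {"op": "carry_out", "data": {
  "steps": [
    [[0.03,0.15,0],0,0.95]
  ]
}}

```text
time: 18.6
position: [0.5578, 0.0811, 0.0458]
tool_rot: [0.994, -0.107, 0.025, 0.008]
ft_force: [-0.3, -4.1, -1.6]
grip_width: 0.0137
```

>>> {"op": "carry_out", "data": {
  "steps": [
    [[0.03,0.15,0],0,0.95]
  ]
}}

```text
time: 18.7
position: [0.5581, 0.0823, 0.0458]
tool_rot: [0.994, -0.107, 0.025, 0.009]
ft_force: [-1.3, -3.6, -2.1]
grip_width: 0.0137
```

Contact: Fy went from about -1.1 to about -4 N and the advance per row shrank, so about 2.5–3 N is on the pad. Put the tray's weight back on the plate and check.

>>> {"op": "carry_out", "data": {
  "steps": [
    [[0.01,0.03,-0.06],0,0.95],
    [[0.01,0.03,-0.06],0,0.95]
  ]
}}

```text
time: 18.9
position: [0.5583, 0.0825, 0.0446]
tool_rot: [0.994, -0.107, 0.025, 0.009]
ft_force: [-0.5, -4.3, -2.3]
grip_width: 0.014
```

>>> {"op": "carry_out", "data": {
  "steps": [
    [[0,0.02,-0.04],0,0.95]
  ]
}}

```text
time: 19.0
position: [0.5584, 0.0825, 0.0442]
tool_rot: [0.994, -0.107, 0.025, 0.009]
ft_force: [-0.9, -4.1, -2.1]
grip_width: 0.0138
```

>>> {"op": "carry_out", "data": {
  "steps": [
    [[0,0.02,0],0,0.95],
    [[0,0.02,0],0,0.95]
  ],
  "squeeze": 5
}}

```text
time: 19.2
position: [0.5585, 0.0827, 0.0441]
tool_rot: [0.994, -0.108, 0.025, 0.009]
ft_force: [-1.0, -4.9, -1.4]
grip_width: 0.0144
```

>>> {"op": "carry_out", "data": {
  "steps": [
    [[0,0,0],0,0.8],
    [[0,0,0],0,0.75],
    [[0,0,0],0,0.65],
    [[0,0,0],0,0.55]
  ]
}}

```text
time: 19.6
position: [0.56, 0.0848, 0.045]
tool_rot: [0.994, -0.108, 0.027, 0.007]
ft_force: [-0.3, -0.0, -0.1]
grip_width: 0.0305
```

>>> {"op": "carry_out", "data": {
  "steps": [
    [[0,0,0.3],0,0.5],
    [[-0.1,-0.2,1],0,0.5],
    [[-0.2,-0.3,2],0,0.5],
    [[-0.2,-0.5,3],0,0.5],
    [[-0.2,-1,4],0,0.4],
    [[-0.4,-2,3],0,0.2],
    [[-0.8,-3.5,1],0,0],
    [[-0.8,-4.5,0],0,0],
    [[-0.8,-4.5,0],0,0],
    [[-0.8,-4.5,0],0,0]
  ]
}}

```text
time: 20.6
position: [0.5155, -0.1264, 0.2013]
tool_rot: [0.994, -0.102, 0.032, 0.008]
ft_force: [0.7, -0.3, -0.7]
grip_width: 0.0826
```

>>> {"op": "carry_out", "data": {
  "steps": [
    [[-1,-4.5,0],0,0],
    [[-1,-4.5,0],0,0],
    [[-1,-4.5,0],0,0],
    [[-1,-4.5,0],0,0],
    [[-1,-4,0],0,0],
    [[-1,-2,0],0,0]
  ]
}}

```text
time: 21.2
position: [0.4512, -0.38, 0.2079]
tool_rot: [0.994, -0.104, 0.037, 0.011]
ft_force: [0.6, -0.4, -0.5]
grip_width: 0.0868
```

Run:
```python
from rig import robot,cams
from h import *
import cv2
print(robot.get_obs()["position"],robot.get_obs()["time"])
s=cams.camera("side")["pixels"][:,:,::-1];t=cams.camera("top")["pixels"][:,:,::-1]
cv2.imwrite("pics/f1.png",np.hstack([cv2.resize(s[165:295,265:395],(400,400),interpolation=cv2.INTER_CUBIC),cv2.resize(t[130:260,265:395],(400,400),interpolation=cv2.INTER_CUBIC)]))
```

```text
[ 0.45119546 -0.38000853  0.207873  ] 21.2
```

View pics/f1.png

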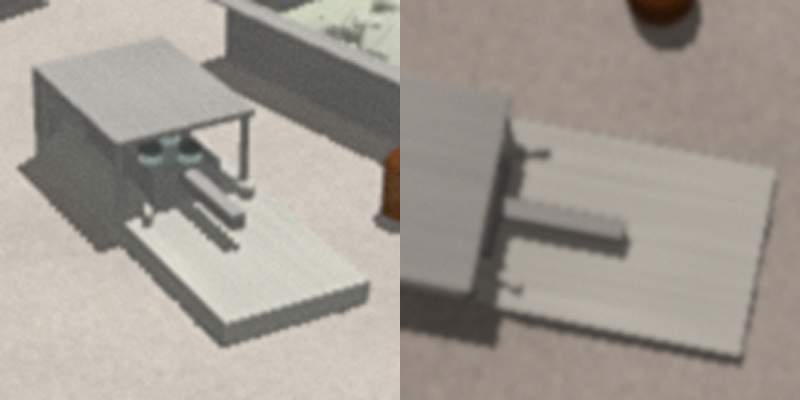

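Tray under the roof, handle end at crop (625,237), and the front vials are standing in the side view. I'll check that it has not sprung back.

Run:
```python
from h import *
from rig import cams,robot
c=cams.camera("top"); K=lambda u,v,z:pt(c,265+(u-400)/400*130-.4,130+v/400*130-.4,z)[:2]
mid=(K(775,172,.02)+K(741,358,.02))/2; ex=np.array([np.cos(np.radians(77.2)),np.sin(np.radians(77.2))])
e=(K(627,226,.05)+K(623,244,.05))/2
print(mid,e,"front at",(e-mid)@ex-.165+.215, "expected end from TCP",np.array([.5583,.0825])-.025*ex, robot.get_obs()["time"])
```

```text
[ 0.53125637 -0.032798  ] [0.54941451 0.05664485] front at 0.141243039292981 expected end from TCP [0.55276129 0.05812127] 21.35
```

```bash
python3 -c "
from rig import robot
print(robot.hand_in())"
```

```text
the job is handed in; nothing more can be done
None
```

The tray is under the roof, resting on the spring stop, and I handed the job in at about 21 s of the 67 s allowed.

**What I did:** I took the tray by its sides and set it on the ledge with its handle pointing out, then let go. I then gripped the handle and slid the tray in about 165 mm. The push force rose from about 1 N to about 4 N over the last 5 mm, so roughly 3 N was on the pad. I let go there and moved the arm clear.

**Last checks:**
- **Position:** the tray's front is at about x = 141 mm in the rack's frame. The handle end is where the arm left it to within about 4 mm, much the same as the camera's offset earlier, so I saw no spring-back.
- **Vials:** all five were standing when the tray was on the ledge. In the final picture the roof hides most of the tray. Only two vials can be made out, both standing, so the other three are not confirmed.
- **Other objects:** the arm never went near the bottle, bowl or scoop. The final picture shows only the bottle, apparently unmoved, so the bowl and scoop weren't rechecked.

**What disagreed:**
- **Camera against gripper:** they differed by about 3 mm at the rack, and by up to 6 mm across the tray at the first grasp.
- **Tool tilt:** the tool crept to about 3° of tilt during the handle grasp and slide.
- **Set-down force:** setting the tray on the ledge briefly showed about 12 N.

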